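# Check-weigh a part-used paint tin on the counter balance

### The job

The part-used paint tin in the balance's left pan should weigh 300 g: check that by gently setting the 200 g weight and the 100 g weight (the middle and the smallest of the three steel knob weights) upright in the empty right pan, so that the beam comes level. Leave the tin in its pan and the largest weight where it stands.

Things in the scene. Friction and masses are not known exactly. Their poses are not given: they have to be found in the camera images.
- balance: two-pan counter balance: grey base 100 x 210 x 28 mm, fixed; between the pans an upright dial plate 40 mm wide, its top 135 mm above the table. Origin on the table under the base's centre; x points away from the robot, y along the beam to the left pan, z up; turned up to 12 degrees from the world axes. The pans' centres lie 130 mm to the left (+y) and right (-y).
- left_pan: the pan with the tin in it: shallow round aluminium dish, 128 mm across its rim, flat floor of about 112 mm diameter, rim 2.5 mm above the floor. Origin at the centre of the inner floor; axes as those of the balance. It stays horizontal and moves only up and down. Floor 92 mm above the table when the beam is level.
- right_pan: the empty pan (right, -y): the same dish, 128 mm across, flat floor 112 mm across, rim 2.5 mm above it. Origin at the centre of the inner floor, axes as the balance's. Stays horizontal, moves only up and down: floor 71 to 113 mm above the table, 92 when level, at the top at the start. A push of 2 to 5 N lowers it softly. With 200 g it stays at or near the top, with 300 g it sinks to level.
- beam (a joint): tilt of the beam in rad: 0 level, negative with the left (tin) pan down, positive with the right pan down; stops at -0.16 and 0.16. 100 g of difference gives about 0.16; it settles within about a second. It does not matter where in a pan a load stands.
- paint_tin: small closed round paint tin standing in the left pan, 77 mm diameter, 76 mm high, 300 g (within 2 per cent). Origin at the centre of its underside.
- small_weight: 100 g weight, the smallest of three plain steel cylinders with a knob on top, standing on the table: body 24 mm diameter and 26 mm high, with the knob 38 mm high. Origin at the centre of its underside, z up along its axis.
- middle_weight: 200 g weight, the middle one: body 32 mm diameter and 32 mm high, with the knob 48 mm high. Origin at the centre of its underside, z up along its axis.
- large_weight: 500 g weight, the largest, not needed: body 44 mm diameter and 44 mm high, with the knob 66 mm high. Origin at the centre of its underside.
Not all that is in view belongs to the job. What is shaped like the paint_tin but pink or red is not meant.

How it is judged:
By the outcome, as a careful person would: the job done as asked, in the order asked, and still so for the second after the job is handed in, with the robot touching nothing.
It also fails if it takes over 64 s, if anything falls off the work surface, if the arm or the gripper's body presses on something with over 40 N, if the wrist force passes 120 N, or if a joint passes its speed limit or range.

### The arm

A 7-joint arm with a two-finger parallel gripper is mounted at the origin on a cart in front of the work surface, level with it; the furniture and walls round the work are solid. World frame = base frame: x ahead of the robot, y to its left, z up, the work surface at z = 0. Lengths are in mm, angles in degrees, forces in N, time in s.
With the tool pointing down it reaches from about 425 to 875 mm from the base axis. Payload 4.7 kg.
Tool frame: the origin (TCP) lies midway between the tips of the shut fingers; the grasp point (between the pads) lies 19 mm behind it (r.grip_depth is the distance from the TCP to the grasp point, in mm); z points along the fingers, y is the line along which they close (so a half turn about z gives the same grasp; the last joint's range is limited). The gripper opens to 87 mm and grips with 3 to 60 N. Pads are 19 mm wide; open, the fingers measure 117 mm over their backs; the gripper's body (75 mm by 190 mm) begins 51 mm behind the grasp point.
Start: joints at [-74.192, 18.392, -4.016, 83.108, 1.295, 78.541, -3.26], TCP at [168.26, 627.865, 222.587] pointing down, gripper open.
Joint ranges: [-163.93, 163.93], [-17.29, 119.83], [-79.2, 71.16], [3.27, 140.29], [-89.18, 269.18], [5.43, 117.66], [-154.24, 154.24]. Speed limits (degrees/s): [147.25, 147.25, 180, 180, 180, 180, 180].

### API

Orientations are given as [roll, pitch, yaw] about the fixed x, y, z axes, in that order (R = Rz(yaw) Ry(pitch) Rx(roll)).
In Python, from rig import r, vision gives the robot as it stands.
- The arm moves only by the tool move_arm, never from a script. Its argument "plan" is one flat list of numbers, 5 for each row, row after row: the finger opening in m, from 0 to 0.087, then the shift along the world's x, y, z in m, then the turn about the world's z in degrees. In form: [fingers, x, y, z, spin, fingers, x, y, z, spin, ...]. A call has 1 to 12 rows; each row shifts and turns the commanded pose from where the row before left it; what a row does not reach is not made up. A row lasts 1/12 s, in which the tool goes at most 41.7 mm and 7.16 degrees, less where a joint would pass 70% of its speed; a pose out of reach is approached as far as the arm can. A call is refused whole if a number of a shift passes 0.0417 or a number of a turn 7.16, either way. A call with a gripper value outside its range is refused whole. The fingers move at their own pace and stop on an object; "grip_force" is the grip in N (left out, the last holds). Time passes only in rows, so rows that do not move let the fingers close. It gives the time, the measured TCP pose, the force, the opening and the grip force at its end, in the units of the state.
- r.get_obs(): the state, without advancing time (a new reading comes with each control period).
- vision.read_camera(name): name is "scene" or "top"; returns a dict with "frame" (420x560x3 uint8, red, green, blue), "fov_y" (degrees; the focal length in pixels is half the picture's height over the tangent of half this angle, whatever the lens; pixels are square), "cx", "cy" (the principal point, pixels), "R" (3x3) and "t" (3): a world point X has camera coordinates R X + t. Camera axes: x right, y down, z forward; pixel columns grow to the right and rows downward; lengths in mm; the calibration is good to about 2 mm. A picture is of the moment at which its call begins. There is no depth.
- r.sign_off(): hands the job in; it is judged then, once.
The state is a dict: "t": time; "qpos": joint angles; "joint_vel": joint speeds; "joint_torque": joint torques, N m; "tool_pos": TCP position; "ee_rot": TCP orientation; "wrist_force": force on the tool from outside, world axes, zero at the start; "moment": the same for the moment, N m; "grip_width": finger opening in mm; "grip_force": force on a finger pad.
Only numpy, scipy, OpenCV 4.12 (cv2) and the standard library are available. Lean on these libraries where they do the work, as an engineer would, in place of code of your own. Each camera call takes 0.05 s, during which the arm holds its last target. There are 200 camera calls.

## Working session

There is one attempt and no reset: what is moved stays moved. The work goes in short steps, Python scripts to look and compute and a tool call to move; the robot and the scene stay as the last step left them, time stands still between calls to the robot, and variables do not carry over. Pictures are saved under pics/ and viewed, at most 10 in all, crops included, and the job is handed in when it is done.

Besides the shell and the picture viewer there is one more tool, called after "Call:" as name(argument=value, ...) on one line, values as JSON. move_arm: Moves the arm, as the interface text tells. Its arguments: {"type":"object","properties":{"plan":{"type":"array"},"grip_force":{"type":"number"}},"required":["plan"]}

```bash
mkdir -p pics; ls
python3 - <<'E'
from rig import r, vision
import cv2, json, numpy as np
for n in ("scene","top"):
    d=vision.read_camera(n); cv2.imwrite(f"pics/{n}0.png",d["frame"][:,:,::-1])
    print(n,d["fov_y"],d["cx"],d["cy"],np.round(d["R"],4).tolist(),np.round(d["t"],1).tolist())
o=r.get_obs(); print(o["t"],o["tool_pos"],o["ee_rot"],o["grip_width"],r.grip_depth)
E
```

```text
pics
scene 42.298592194105275 279.87018626472553 196.67647508403562 [[0.5904, -0.8068, -0.0246], [-0.3927, -0.2605, -0.882], [0.7052, 0.5303, -0.4706]] [-330.0, 293.3, 1083.5]
top 53.05245891783876 279.45261317386826 210.20968085135593 [[-0.009, -1.0, -0.002], [-0.9943, 0.0092, -0.1061], [0.1061, 0.001, -0.9944]] [4.2, 561.4, 1070.1]
0.1 [168.14683706 627.37203381 221.58012392] [-1.79903011e+02  3.38813361e-03  1.65002903e+02] 87.16493234908914 18.700000000000003
```

View pics/scene0.png

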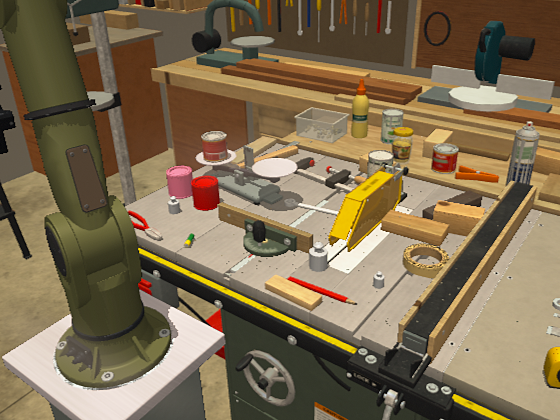

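View pics/top0.png

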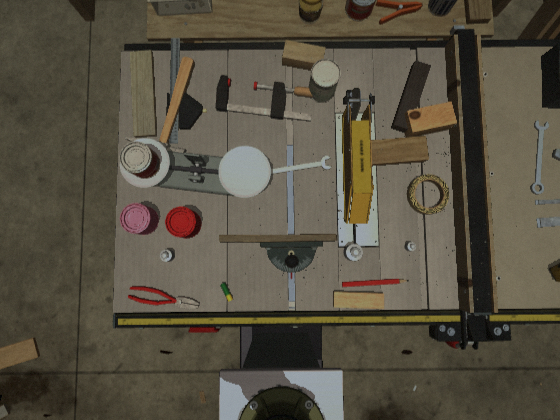

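Scene: balance at (265,185), with the tin (214,147) in its left pan and the empty right pan at about (275,168). In the top view these are at (140,160) and (245,171).

Candidates (top view / scene view):
- Left weight: (166,255) / (174,205), about 13 px, probably the middle one.
- Centre weight: (354,252) / (318,258), about 18 px, probably the largest.
- Right weight: (411,246) / (378,280), about 10 px, probably the smallest.

The pink and red tins at (138,219) and (183,221) are decoys. I'll check this choice in one close crop.

```bash
cat > h.py <<'E'
import numpy as np, cv2
from rig import r, vision
def cam(n):
    d=vision.read_camera(n); d["f"]=210/np.tan(np.radians(d["fov_y"]/2)); d["R"]=np.array(d["R"]); d["t"]=np.array(d["t"]); return d
def ray(d,u,v):
    return -d["R"].T@d["t"], d["R"].T@np.array([(u-d["cx"])/d["f"],(v-d["cy"])/d["f"],1])
def onz(d,u,v,z):
    c,k=ray(d,u,v); return c+k*(z-c[2])/k[2]
def tri(d1,p1,d2,p2):
    (a,k),(b,m)=ray(d1,*p1),ray(d2,*p2)
    s=np.linalg.lstsq(np.c_[k,-m],b-a,rcond=None)[0]; P,Q=a+k*s[0],b+m*s[1]
    return (P+Q)/2,np.linalg.norm(P-Q)
def proj(d,X):
    c=d["R"]@np.array(X)+d["t"]; return d["f"]*c[:2]/c[2]+[d["cx"],d["cy"]]
E
python3 - <<'E'
from h import *
T,S=cam("top"),cam("scene")
def crop(f,u,v,h=20,s=260): return cv2.resize(f[v-h:v+h,u-h:u+h,::-1],(s,s),interpolation=cv2.INTER_CUBIC)
a=np.hstack([crop(T["frame"],*p) for p in [(166,255),(354,252),(411,246)]])
b=np.hstack([crop(S["frame"],*p) for p in [(174,205),(318,258),(378,280)]])
cv2.imwrite("pics/c1.png",np.vstack([a,b]))
a=cv2.resize(T["frame"][120:210,110:290,::-1],None,fx=4.4,fy=4.4,interpolation=cv2.INTER_CUBIC)
cv2.imwrite("pics/c2.png",a)
for p in [(166,255),(354,252),(411,246)]: print(onz(T,*p,30))
E
```

```text
[447.60085532 293.50799526  30.        ]
[ 450.91924835 -192.73110996   30.        ]
[ 465.03936985 -340.68597001   30.        ]
```

View pics/c1.png

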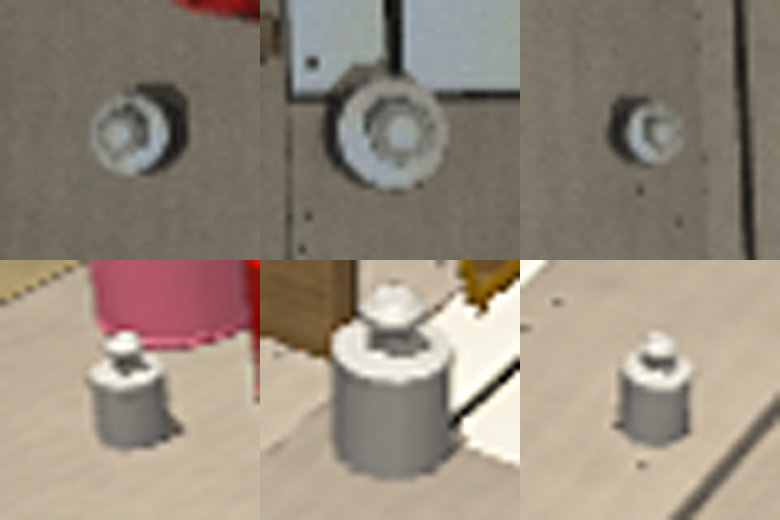

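View pics/c2.png

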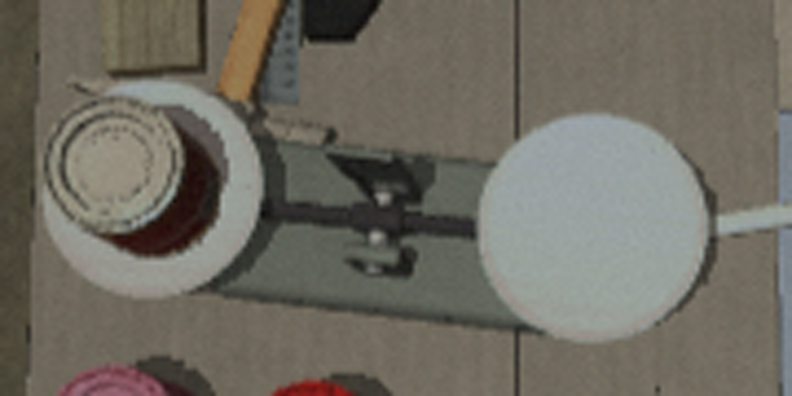

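The crops confirm it: left is the middle weight (top about 11.7 px across), centre is the largest (17 px) and right is the smallest (about 9 px). The right pan's circle is centred at crop (594,228), which is about top (244.5,171.4). Next I'll measure with masks in both views.

Run:
```python
from h import *
T,S=cam("top"),cam("scene")
k1,dd=tri(T,(164.3,254.9),S,(172.65,197.65)); k2,d2=tri(T,(412.1,245.6),S,(378.65,273.1))
print("knobs mid",k1.round(1),dd.round(1),"small",k2.round(1),d2.round(1))
def blob(d,u,v,h,thr):
    g=d["frame"].max(2); m=np.zeros_like(g); m[v-h:v+h,u-h:u+h]=(g>thr)[v-h:v+h,u-h:u+h]*255
    n,l,st,c=cv2.connectedComponentsWithStats(m); i=1+np.argmax(st[1:,4])
    p=cv2.findContours((l==i).astype('uint8'),0,1)[0][0]; return st[i],cv2.minEnclosingCircle(p),cv2.fitEllipse(p)
for nm,u,v,z in(("mid",166,255,32),("small",411,246,26)):
  for thr in (125,140):
    s,c,e=blob(T,u,v,11,thr); print(nm,thr,s[4],np.round(c[0],1),round(c[1],1),np.round(e[0],1),np.round(e[1],1),onz(T,*e[0],z).round(1))
for thr in(135,150,165):
    s,c,e=blob(T,244,171,32,thr); print("panT",s,np.round(e[0],1),np.round(e[1],1),onz(T,*e[0],115).round(1))
    pt=e[0]
for thr in(200,220):
    s,c,e=blob(S,275,168,30,thr); print("panS",s,np.round(e[0],1),np.round(e[1],1),onz(S,*e[0],115).round(1)); X,g=tri(T,pt,S,e[0]); print(X.round(1),g.round(1))
# underside check: table contact in scene
for nm,(a,b) in {"mid":(173.5,213.0),"small":(378.3,288.0)}.items(): print(nm,"front foot on z=0",onz(S,a,b,0).round(1))
cv2.imwrite("pics/c3.png",cv2.resize(S["frame"][110:230,160:320,::-1],None,fx=5,fy=5,interpolation=cv2.INTER_CUBIC))
```

```text
knobs mid [448.2 294.   43.1] 0.9 small [ 466.1 -342.9   32.3] 0.2
mid 125 72 [165.2 255.5] 5.9 [165.1 255.2] [10.3 10.9] [447.1 295.2  32. ]
mid 140 36 [165.5 255.5] 5.7 [165. 255.] [10.2 10.9] [447.7 295.5  32. ]
small 125 38 [411.5 246.2] 4.1 [411.4 246.4] [7.  7.3] [ 464.2 -342.9   26. ]
small 140 19 [410.5 246.5] 3.8 [410.9 246.3] [5.8 7.5] [ 464.3 -341.7   26. ]
panT [ 219  146   52   52 2100] [244.2 171.2] [50.6 51. ] [648.6  83.9 115. ]
panT [ 219  146   51   51 2004] [244.1 170.8] [49.1 50.4] [649.6  84.2 115. ]
panT [234 147  16   7  47] [241.4 149.7] [ 5.8 14.1] [702.1  90.8 115. ]
panS [252 145  45  32 848] [277.2 163. ] [25.2 51.4] [674.2  90.3 115. ]
[699.1  98.4 104.7] 17.3
panS [252 146  45  31 799] [277.1 163. ] [24.5 50.4] [673.7  90.2 115. ]
[699.   98.5 104.5] 17.5
mid front foot on z=0 [438.3 286.8   0. ]
small front foot on z=0 [ 456.1 -349.5    0. ]
```

View pics/c3.png

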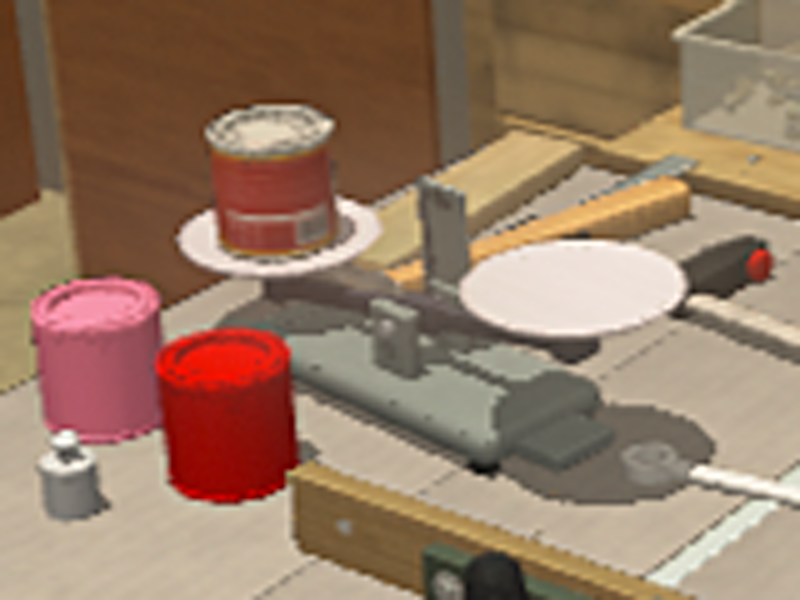

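The scene crop shows the right pan's ellipse spanning crop x 458–688 and y 238–335, so its centre is about scene (274.4,167.1). Nothing is in it. The wrench lies underneath.

Run:
```python
from h import *
T,S=cam("top"),cam("scene")
X,g=tri(T,(244.2,171.1),S,(274.2,166.9)); print(X.round(1),g.round(1))
L=onz(T,144.3,162.6,74); print("left pan",L.round(1)); d=L-X; print("beam yaw",np.degrees(np.arctan2(-d[0],d[1])),np.hypot(*d[:2]))
o=r.get_obs(); print(o["t"],o["tool_pos"].round(1))
print((np.array([448,294.7])-o["tool_pos"][:2]).round(1))
```

```text
[649.6  83.5 113.9] 1.4
left pan [681.5 341.4  74. ]
beam yaw -7.06291258075187 259.8249984428975
0.4 [168.3 627.8 222.4]
[ 279.7 -333.1]
```

Call:
move_arm(plan=[0.087, 0.01, -0.012, 0, 1.25, 0.087, 0.02, -0.024, 0, 1.25, 0.087, 0.026, -0.031, 0, 1.25, 0.087, 0.026, -0.031, 0, 1.25, 0.087, 0.026, -0.031, 0, 1.25, 0.087, 0.026, -0.031, 0, 1.25, 0.087, 0.026, -0.031, 0, 1.25, 0.087, 0.026, -0.031, -0.01, 1.25, 0.087, 0.026, -0.031, -0.02, 1.25, 0.087, 0.026, -0.031, -0.02, 1.25, 0.08, 0.025, -0.03, -0.02, 1.25, 0.075, 0.017, -0.019, -0.01, 1.25], grip_force=15)

```text
t: 1.4
tool_pos: [444.4, 296.7, 144.9]
ee_rot: [-179.9, -0.0, 179.9]
wrist_force: [-1.1, -0.4, -0.4]
grip_width: 80.1
grip_force: 0.0
```

Call:
move_arm(plan=[0.06, 0, 0, -0.01, 0, 0.06, 0, 0, -0.025, 0, 0.06, 0, 0, -0.025, 0, 0.06, 0, 0, -0.02, 0, 0.06, 0, 0, 0, 0, 0.06, 0, 0, 0, 0, 0.06, 0, 0, 0, 0])

```text
t: 1.98
tool_pos: [443.6, 302.0, 68.0]
ee_rot: [179.9, 0.1, -180.0]
wrist_force: [0.2, -0.6, -0.2]
grip_width: 60.3
grip_force: 0.0
```

Run:
```python
from h import *
T,S=cam("top"),cam("scene")
a=cv2.resize(T["frame"][190:310,80:250,::-1],(566,400),interpolation=cv2.INTER_CUBIC)
b=cv2.resize(S["frame"][140:240,130:210,::-1],(320,400),interpolation=cv2.INTER_CUBIC)
cv2.imwrite("pics/g1.png",np.hstack([a[:,80:540],b])); print(r.get_obs()["tool_pos"],proj(S,r.get_obs()["tool_pos"]))
```

```text
[444.04274664 302.196925    68.509396  ] [168.29593121 189.47395074]
```

View pics/g1.png

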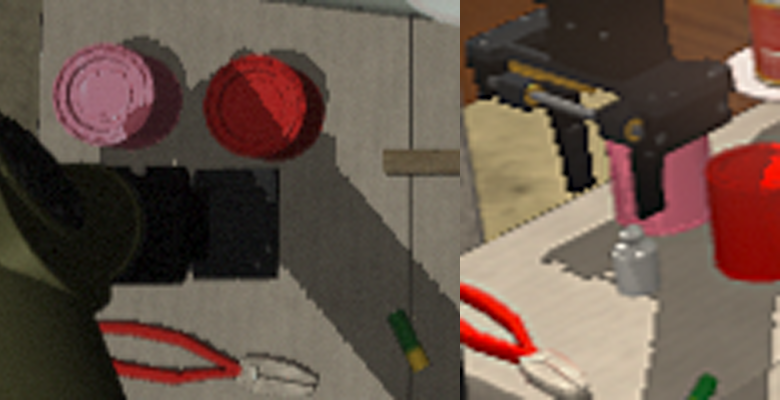

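The gripper hangs above the middle weight (fingers at crop (580,170) and (650,190), weight at (635,262)). It needs about 4 mm in x and -7.5 mm in y.

Call:
move_arm(plan=[0.06, 0.002, -0.004, -0.01, 0, 0.06, 0.002, -0.0035, -0.015, 0, 0.06, 0, 0, -0.015, 0, 0.06, 0, 0, -0.012, 0, 0.06, 0, 0, -0.006, 0, 0.06, 0, 0, 0, 0, 0.06, 0, 0, 0, 0, 0.06, 0, 0, 0, 0])

```text
t: 2.75
tool_pos: [447.6, 294.1, 9.4]
ee_rot: [179.9, 0.1, -180.0]
wrist_force: [0.4, 1.0, 1.4]
grip_width: 59.7
grip_force: 0.0
```

Call:
move_arm(plan=[0.05, 0, 0, -0.002, 0, 0.042, 0, 0, 0, 0, 0.038, 0, 0, 0, 0, 0.035, 0, 0, 0, 0, 0.033, 0, 0, 0, 0, 0.03, 0, 0, 0, 0, 0.028, 0, 0, 0, 0, 0.026, 0, 0, 0, 0, 0.026, 0, 0, 0, 0, 0.026, 0, 0, 0, 0, 0.026, 0, 0, 0, 0])

```text
t: 3.67
tool_pos: [447.1, 293.9, 6.8]
ee_rot: [180.0, 0.0, -180.0]
wrist_force: [-0.0, 1.4, 0.7]
grip_width: 31.7
grip_force: 15.0
```

Call:
move_arm(plan=[0.026, 0, 0, 0.006, 0, 0.026, 0, 0, 0.015, 0, 0.026, 0, 0, 0.025, 0, 0.026, 0, 0, 0.03, 0, 0.026, 0, 0, 0.03, 0, 0.026, 0, 0, 0.03, 0, 0.026, 0, 0, 0.02, 0, 0.026, 0, 0, 0.01, 0, 0.026, 0.008, -0.008, 0, 0, 0.026, 0.015, -0.015, 0, 0, 0.026, 0.02, -0.02, 0, 0, 0.026, 0.02, -0.02, 0, 0])

```text
t: 4.67
tool_pos: [509.7, 228.8, 170.5]
ee_rot: [-179.9, -0.2, -179.9]
wrist_force: [0.7, -0.7, -2.2]
grip_width: 31.5
grip_force: 15.0
```

Call:
move_arm(plan=[0.026, 0.022, -0.02, 0, 0, 0.026, 0.022, -0.02, 0, 0, 0.026, 0.022, -0.02, 0, 0, 0.026, 0.022, -0.02, 0, 0, 0.026, 0.022, -0.02, 0, 0, 0.026, 0.02, -0.018, 0, 0, 0.026, 0.015, -0.015, 0, 0, 0.026, 0.01, -0.01, 0, 0, 0.026, 0.005, -0.005, 0, 0, 0.026, 0, 0, 0, 0, 0.026, 0, 0, 0, 0, 0.026, 0, 0, 0, 0])

```text
t: 5.67
tool_pos: [669.0, 84.6, 172.3]
ee_rot: [179.9, -0.1, -179.9]
wrist_force: [0.1, -0.5, -1.5]
grip_width: 31.8
grip_force: 15.0
```

Call:
move_arm(plan=[0.026, 0, 0, -0.008, 0, 0.026, 0, 0, -0.012, 0, 0.026, 0, 0, -0.012, 0, 0.026, 0, 0, -0.008, 0, 0.026, 0, 0, -0.004, 0, 0.026, 0, 0, -0.002, 0, 0.026, 0, 0, 0, 0, 0.026, 0, 0, 0, 0])

```text
t: 6.33
tool_pos: [670.3, 82.5, 126.9]
ee_rot: [180.0, 0.0, 180.0]
wrist_force: [-0.1, -0.3, -1.9]
grip_width: 31.6
grip_force: 15.0
```

Call:
move_arm(plan=[0.026, 0, 0, -0.001, 0, 0.026, 0, 0, -0.001, 0, 0.026, 0, 0, -0.001, 0, 0.026, 0, 0, -0.001, 0, 0.026, 0, 0, 0, 0, 0.026, 0, 0, 0, 0])

```text
t: 6.83
tool_pos: [669.9, 82.7, 122.6]
ee_rot: [180.0, -0.0, -180.0]
wrist_force: [0.2, -1.1, -2.3]
grip_width: 31.6
grip_force: 15.0
```

Call:
move_arm(plan=[0.026, 0, 0, -0.001, 0, 0.026, 0, 0, -0.001, 0, 0.026, 0, 0, -0.0005, 0, 0.026, 0, 0, 0, 0, 0.026, 0, 0, 0, 0])

```text
t: 7.25
tool_pos: [669.9, 82.6, 120.1]
ee_rot: [180.0, -0.0, -180.0]
wrist_force: [0.5, -0.8, -0.6]
grip_width: 31.9
grip_force: 15.0
```

Call:
move_arm(plan=[0.026, 0, 0, -0.0005, 0, 0.026, 0, 0, -0.0005, 0, 0.026, 0, 0, -0.0005, 0, 0.026, 0, 0, 0, 0, 0.026, 0, 0, 0, 0])

```text
t: 7.67
tool_pos: [670.1, 82.7, 118.9]
ee_rot: [180.0, 0.0, -180.0]
wrist_force: [-0.3, 0.5, 0.1]
grip_width: 31.9
grip_force: 15.0
```

The upward force on the tool has risen by about 2 N since the weight hung free, so the pan is carrying it. I'll open slowly, then rise.

Call:
move_arm(plan=[0.032, 0, 0, 0, 0, 0.033, 0, 0, 0, 0, 0.034, 0, 0, 0, 0, 0.037, 0, 0, 0, 0, 0.042, 0, 0, 0, 0, 0.048, 0, 0, 0, 0, 0.048, 0, 0, 0, 0, 0.048, 0, 0, 0, 0, 0.048, 0, 0, 0.004, 0, 0.048, 0, 0, 0.01, 0, 0.048, 0, 0, 0.02, 0, 0.048, 0, 0, 0.025, 0])

```text
t: 8.67
tool_pos: [669.0, 82.6, 177.4]
ee_rot: [-180.0, -0.2, 180.0]
wrist_force: [0.8, 0.0, -0.6]
grip_width: 48.1
grip_force: 0.0
```

Call:
move_arm(plan=[0.048, -0.008, -0.004, 0.02, 0, 0.048, -0.018, -0.01, 0.01, 0, 0.048, -0.03, -0.017, 0, 0, 0.048, -0.032, -0.018, 0, 0, 0.048, -0.032, -0.02, 0, 0, 0.05, -0.025, -0.025, 0, 0, 0.055, -0.017, -0.03, 0, 0, 0.055, -0.01, -0.034, 0, 0, 0.055, -0.006, -0.035, 0, 0, 0.055, -0.004, -0.035, 0, 0, 0.055, -0.004, -0.035, 0, 0, 0.055, -0.004, -0.035, 0, 0])

```text
t: 9.67
tool_pos: [479.8, -217.2, 209.2]
ee_rot: [180.0, 0.1, 180.0]
wrist_force: [1.3, -0.0, -0.2]
grip_width: 55.1
grip_force: 0.0
```

Call:
move_arm(plan=[0.055, -0.004, -0.033, 0, 0, 0.055, -0.004, -0.03, 0, 0, 0.055, -0.003, -0.028, 0, 0, 0.055, -0.003, -0.02, -0.01, 0, 0.055, 0, -0.01, -0.025, 0, 0.055, 0, -0.004, -0.03, 0, 0.055, 0, 0, -0.03, 0, 0.055, 0, 0, -0.025, 0, 0.055, 0, 0, -0.015, 0, 0.055, 0, 0, 0, 0, 0.055, 0, 0, 0, 0, 0.055, 0, 0, 0, 0])

```text
t: 10.67
tool_pos: [467.0, -341.2, 74.5]
ee_rot: [-179.9, 0.1, -180.0]
wrist_force: [0.1, -0.8, 0.3]
grip_width: 54.8
grip_force: 0.0
```

Run:
```python
from h import *
T,S=cam("top"),cam("scene")
a=cv2.resize(T["frame"][140:210,205:285,::-1],(400,350),interpolation=cv2.INTER_CUBIC)
b=cv2.resize(S["frame"][225:305,340:420,::-1],(350,350),interpolation=cv2.INTER_CUBIC)
cv2.imwrite("pics/g2.png",np.hstack([a,b])); print(r.get_obs()["tool_pos"].round(1),r.get_obs()["ee_rot"].round(1))
```

```text
[ 467.2 -341.1   74.6] [-179.9    0.2 -180. ]
```

View pics/g2.png

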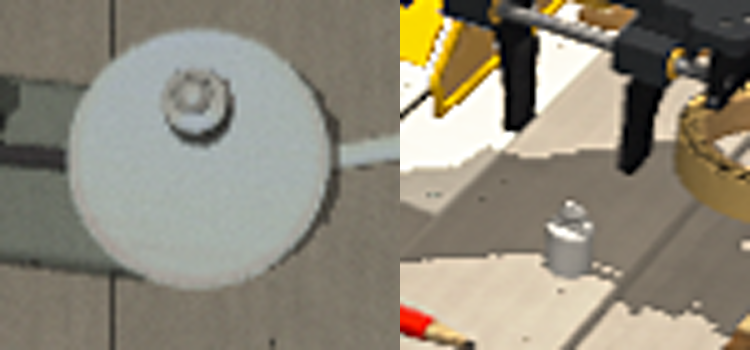

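The middle weight stands upright in the far half of the pan (crop (197,97)), and the pan is still at the top. The open fingers at (518,120) and (635,160) straddle the small weight at (568,240). Next: descend and grip.

Call:
move_arm(plan=[0.055, -0.002, -0.0014, -0.01, 0, 0.055, 0, 0, -0.02, 0, 0.055, 0, 0, -0.018, 0, 0.055, 0, 0, -0.012, 0, 0.055, 0, 0, -0.006, 0, 0.055, 0, 0, -0.002, 0, 0.05, 0, 0, 0, 0, 0.045, 0, 0, 0, 0, 0.04, 0, 0, 0, 0, 0.034, 0, 0, 0, 0])

```text
t: 11.6
tool_pos: [464.6, -342.1, 5.5]
ee_rot: [-180.0, 0.1, -180.0]
wrist_force: [0.6, -0.2, 1.1]
grip_width: 40.0
grip_force: 0.0
```

Call:
move_arm(plan=[0.031, 0, 0, 0, 0, 0.028, 0, 0, 0, 0, 0.026, 0, 0, 0, 0, 0.024, 0, 0, 0, 0, 0.022, 0, 0, 0, 0, 0.02, 0, 0, 0, 0, 0.018, 0, 0, 0, 0, 0.018, 0, 0, 0, 0, 0.018, 0, 0, 0, 0])

```text
t: 12.35
tool_pos: [464.1, -342.1, 4.8]
ee_rot: [-180.0, 0.0, 180.0]
wrist_force: [-0.1, -1.3, 0.4]
grip_width: 23.7
grip_force: 15.0
```

Call:
move_arm(plan=[0.018, 0, 0, 0.006, 0, 0.018, 0, 0, 0.015, 0, 0.018, 0, 0, 0.03, 0, 0.018, 0, 0, 0.035, 0, 0.018, 0, 0, 0.035, 0, 0.018, 0, 0, 0.035, 0, 0.018, 0, 0, 0.03, 0, 0.018, 0, 0, 0.014, 0, 0.018, 0, 0.01, 0, 0, 0.018, 0.002, 0.02, 0, 0, 0.018, 0.004, 0.03, 0, 0, 0.018, 0.004, 0.035, 0, 0])

```text
t: 13.35
tool_pos: [472.4, -246.0, 203.1]
ee_rot: [180.0, -0.1, 179.8]
wrist_force: [1.2, 0.1, -1.6]
grip_width: 23.6
grip_force: 15.0
```

Call:
move_arm(plan=[0.018, 0.004, 0.035, 0, 0, 0.018, 0.005, 0.035, 0, 0, 0.018, 0.005, 0.035, 0, 0, 0.018, 0.006, 0.035, 0, 0, 0.018, 0.01, 0.034, 0, 0, 0.018, 0.016, 0.032, 0, 0, 0.018, 0.02, 0.028, 0, 0, 0.018, 0.022, 0.026, 0, 0, 0.018, 0.022, 0.025, 0, 0, 0.018, 0.02, 0.02, 0, 0, 0.018, 0.014, 0.014, 0, 0, 0.018, 0.006, 0.008, 0, 0])

```text
t: 14.35
tool_pos: [623.6, 84.1, 202.0]
ee_rot: [180.0, -0.2, -179.8]
wrist_force: [-0.3, -0.1, -1.1]
grip_width: 23.3
grip_force: 15.0
```

Call:
move_arm(plan=[0.018, 0.002, 0, -0.008, 0, 0.018, 0, 0, -0.016, 0, 0.018, 0, 0, -0.018, 0, 0.018, 0, 0, -0.016, 0, 0.018, 0, 0, -0.01, 0, 0.018, 0, 0, -0.006, 0, 0.018, 0, 0, -0.002, 0, 0.018, 0, 0, 0, 0, 0.018, 0, 0, 0, 0, 0.018, 0, 0, 0, 0])

```text
t: 15.18
tool_pos: [626.6, 80.2, 129.8]
ee_rot: [180.0, 0.1, 180.0]
wrist_force: [0.1, 0.7, 0.0]
grip_width: 23.3
grip_force: 15.0
```

Call:
move_arm(plan=[0.018, 0.001, 0.002, -0.003, 0, 0.018, 0, 0, -0.003, 0, 0.018, 0, 0, -0.002, 0, 0.018, 0, 0, -0.001, 0, 0.018, 0, 0, -0.001, 0, 0.018, 0, 0, -0.001, 0, 0.018, 0, 0, 0, 0, 0.018, 0, 0, 0, 0])

```text
t: 15.85
tool_pos: [627.0, 82.2, 117.6]
ee_rot: [180.0, -0.0, 180.0]
wrist_force: [0.7, -0.7, -0.4]
grip_width: 23.3
grip_force: 15.0
```

Run:
```python
from h import *
f=[]
for i in range(6): vision.read_camera("top"); f.append(r.get_obs()["wrist_force"][2])
S=cam("scene"); cv2.imwrite("pics/g3.png",cv2.resize(S["frame"][120:200,225:325,::-1],(750,600),interpolation=cv2.INTER_CUBIC))
print(np.mean(f),np.std(f),r.get_obs()["tool_pos"].round(1))
```

```text
-0.9300666904330456 0.5833156737318892 [627.   82.2 117.7]
```

View pics/g3.png

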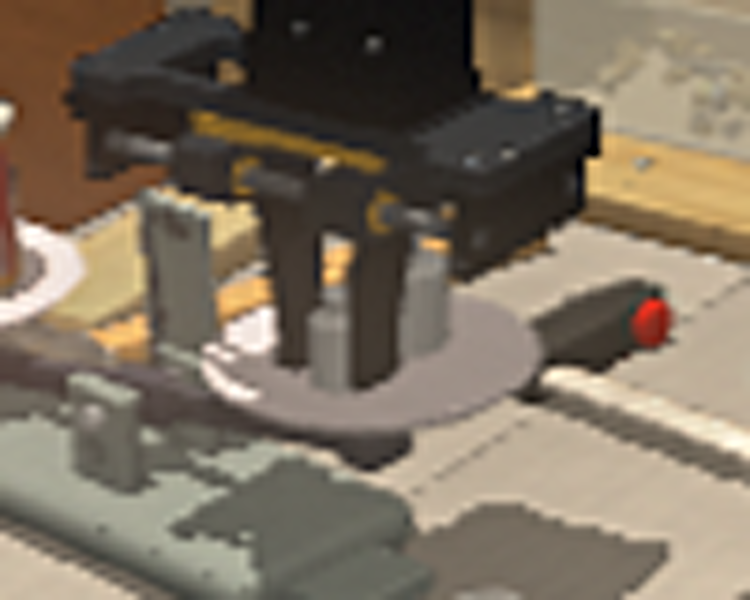

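The small weight is upright between the fingers and just about touching the pan, and the middle weight stands behind it. I'll follow the pan down to the level height so the load transfers fully before I release.

Call:
move_arm(plan=[0.018, 0, 0, -0.001, 0, 0.018, 0, 0, -0.0015, 0, 0.018, 0, 0, -0.002, 0, 0.018, 0, 0, -0.002, 0, 0.018, 0, 0, -0.002, 0, 0.018, 0, 0, -0.002, 0, 0.018, 0, 0, -0.002, 0, 0.018, 0, 0, -0.002, 0, 0.018, 0, 0, -0.002, 0, 0.018, 0, 0, -0.002, 0, 0.018, 0, 0, -0.0015, 0, 0.018, 0, 0, 0, 0])

```text
t: 17.2
tool_pos: [626.8, 82.2, 97.2]
ee_rot: [-180.0, -0.0, 180.0]
wrist_force: [0.9, 0.2, 0.8]
grip_width: 23.7
grip_force: 15.0
```

Run:
```python
from h import *
f=[]
for i in range(12): vision.read_camera("top"); f.append(r.get_obs()["wrist_force"][2])
print(np.mean(f),np.std(f),r.get_obs()["tool_pos"].round(1),r.get_obs()["t"])
```

```text
0.15201001060192784 0.4663215608690795 [626.9  82.3  97.6] 17.8
```

Force went from -0.9 to +0.15 N, so the pan now carries the weight at its level height. I'll release slowly.

Call:
move_arm(plan=[0.0245, 0, 0, 0, 0, 0.0255, 0, 0, 0, 0, 0.027, 0, 0, 0, 0, 0.029, 0, 0, 0, 0, 0.032, 0, 0, 0, 0, 0.036, 0, 0, 0, 0, 0.04, 0, 0, 0, 0, 0.04, 0, 0, 0, 0, 0.04, 0, 0, 0.004, 0, 0.04, 0, 0, 0.012, 0, 0.04, 0, 0, 0.02, 0, 0.04, 0, 0, 0.03, 0])

```text
t: 18.8
tool_pos: [625.4, 82.0, 162.9]
ee_rot: [-179.9, -0.2, 180.0]
wrist_force: [0.7, 0.1, -0.8]
grip_width: 40.0
grip_force: 0.0
```

Call:
move_arm(plan=[0.04, 0, 0, 0.03, 0, 0.04, -0.005, 0, 0.03, 0, 0.04, -0.015, -0.01, 0.01, 0, 0.04, -0.03, -0.02, 0, 0, 0.04, -0.03, -0.02, 0, 0, 0.04, -0.03, -0.02, 0, 0, 0.04, -0.03, -0.02, 0, 0, 0.04, -0.02, -0.02, 0, 0, 0.04, -0.01, -0.01, 0, 0, 0.04, 0, 0, 0, 0, 0.04, 0, 0, 0, 0, 0.04, 0, 0, 0, 0])

```text
t: 19.8
tool_pos: [458.1, -36.6, 234.3]
ee_rot: [180.0, 0.1, -179.9]
wrist_force: [0.6, 0.4, -0.4]
grip_width: 39.8
grip_force: 0.0
```

Run:
```python
from h import *
T,S=cam("top"),cam("scene")
a=cv2.resize(S["frame"][120:200,185:325,::-1],(770,440),interpolation=cv2.INTER_CUBIC)
cv2.imwrite("pics/e1.png",a)
print(r.get_obs()["tool_pos"].round(1),r.get_obs()["t"])
for z in (71,92,113): print(z,proj(S,[649.5,83.5,z]).round(1))
```

```text
[457.9 -36.6 233.7] 19.9
71 [274.4 180.5]
92 [274.2 173.9]
113 [273.9 167.2]
```

View pics/e1.png

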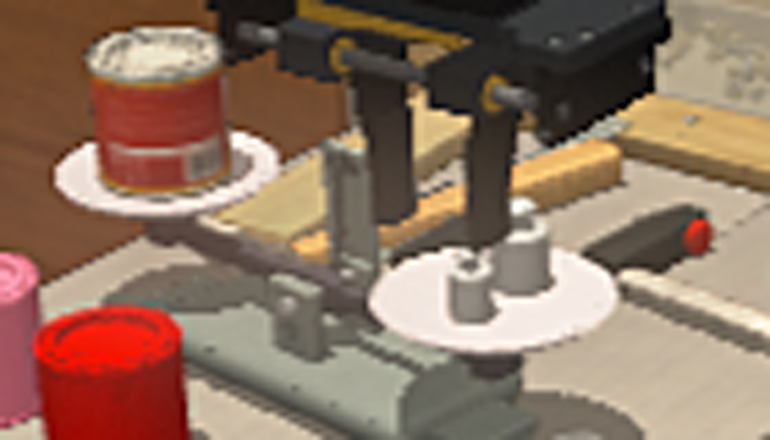

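Both weights stand upright. The pan's centre is at row 174.2, which is a height of about 91 mm (173.9 would be exactly level). The arm is clear of everything.

```bash
python3 -c "
from rig import r
print(r.sign_off())"
```

```text
the job is handed in; nothing more can be done
None
```

The 200 g and 100 g weights stand upright in the right pan and the beam came level, so the tin weighs about 300 g; the tin and the largest weight were not moved, and the job is handed in after about 20 s.

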